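# Gauge a coupon under a ratchet bench micrometer

### The arm

A 6-joint arm with a two-finger parallel gripper is mounted at the origin on a cart in front of the work surface, level with it; the furniture and walls round the work are solid. World frame = base frame: x ahead of the robot, y to its left, z up, the work surface at z = 0. Lengths are in m, angles in rad, forces in N, time in s.
With the tool pointing down it reaches from about 0.275 to 0.975 m from the base axis. Payload 8.4 kg.
Tool frame: the origin (TCP) lies between the finger pads; the fingertips stand env.tip_extent ahead of it and the grasp point (between the pads) lies 3 mm ahead of it (env.tip_extent is the distance from the TCP to the fingertips, in m); z points along the fingers, y is the line along which they close (so a half turn about z gives the same grasp; the last joint's range is limited). The gripper opens to 92 mm and grips with 3 to 60 N. Pads are 20 mm wide; open, the fingers measure 128 mm over their backs; the gripper's body (75 mm by 189 mm) begins 69 mm behind the grasp point.
Start: joints at [1.277, 0.353, 1.633, -0, 1.155, -0.002], TCP at [0.18, 0.599, 0.202] pointing down, gripper open.
Joint ranges: [-2.63, 2.63], [-0.92, 2.1], [0.06, 2.66], [-1.3, 4.44], [0, 2.69], [-3.02, 3.02]. Speed limits (rad/s): [2.22, 2.22, 2.79, 3.14, 3.14, 3.14].

### API

Orientations are given as a 3x3 rotation matrix whose columns are the frame's x, y, z axes.
In Python, from workcell import env, eyes gives the robot as it stands. The module is installed in compiled form; this text tells all that it offers.
- The arm moves only by the shell command python3 -m handwheel 'ROWS' [FORCE]. ROWS is a JSON object whose one key "plan" holds a list of rows, each an object with "slide": the shift along the tool's x, y, z in cm, a list of three; "dr": the turn, a rotation vector about the tool's x, y, z in rad, a list of three; "jaw": the opening, from -1 (shut) to 1 (fully open). In form: {"plan": [{"slide": [dx, dy, dz], "dr": [ax, ay, az], "jaw": jaw}, ...]}. A call has 1 to 12 rows; each row is the pose to reach, as a shift and turn from the pose commanded when the call began, along the tool's axes at that moment; what a row does not reach only later rows make up. A row lasts 1/8 s, in which the tool goes at most 62.5 mm and 10.7 degrees, less where a joint would pass 70% of its speed; a pose out of reach is approached as far as the arm can. A call with a gripper value outside its range is refused whole. The fingers move at their own pace and stop on an object; FORCE is the grip in N (left out, the last holds). Time passes only in rows, so rows that repeat a pose let the fingers close. It gives the time, the measured TCP pose, the force, the opening and the grip force at its end, in the units of the state.
- env.read_state(): the state, without advancing time (a new reading comes with each control period).
- eyes.grab_frame(name): name is "scene" or "top" or "wrist"; returns a dict with "frame" (480x640x3 uint8, red, green, blue), "vertical_fov" (degrees; the focal length in pixels is half the picture's height over the tangent of half this angle, whatever the lens; pixels are square), "cx", "cy" (the principal point, pixels), "distortion" ([k1, k2, p1, p2, k3] as OpenCV has them; the pictures are not rectified), "extrinsics" (4x4, takes a point from camera to world coordinates); the wrist camera has in their place "tool_from_camera" (4x4, takes a point from camera to tool coordinates, whose origin is the TCP and whose axes are the flange's). Camera axes: x right, y up, looking along -z (the intrinsics and any distortion apply to the point x, -y, -z); pixel columns grow to the right and rows downward; lengths in m; the calibration is good to about 2 mm. A picture is of the moment at which its call begins: read the wrist's pose just before it. There is no depth.
- env.sign_off(): hands the job in; it is judged then, once.
The state is a dict: "t": time; "q": joint angles; "qd": joint speeds; "effort": joint torques, N m; "position": TCP position; "tool_rot": TCP orientation; "contact_force": force on the tool from outside, world axes, zero at the start; "torque": the same for the moment, N m; "gripper_width": finger opening in m; "gripper_force": force on a finger pad.
Only numpy, scipy, OpenCV 4.12 (cv2) and the standard library are available. Lean on these libraries where they do the work, as an engineer would, in place of code of your own. Each camera call takes 0.05 s, during which the arm holds its last target. There are 200 camera calls.

### The job

Lay the aluminium coupon lengthwise on the bench micrometer's table, flat, in line and centred under the spindle with its end up against the backstop. Then turn the ratchet knob on top clockwise until the spindle clamps the coupon and the knob slips on the thimble by about an eighth of a turn (never more than a quarter turn), so that the coupon is left gripped, without pressing down hard on the knob. Let go and leave the other things on the desk where they are.

Things in the scene. Friction and masses are not known exactly. Their poses are not given: they have to be found in the camera images.
- stand: Grey bench micrometer, fixed. Origin: base underside below the spindle axis, z up, open front to its -x. In mm: table x -40..62, y -35..35, top z 20; a tongue 16 wide, equally high, runs on to x -78. Arm x -14..58, y -18..18, z 52..70, collar (radius 11) down to z 47. Column x 28..58. The thimble and knob rise above the arm.
- backstop (a point): Middle of the lower front edge (x +14, z 20 in the stand) of the dark steel backstop block on the table, 34 mm wide, 9 mm high. The coupon's far end touches it when seated: its origin is then at x -41, y 0, z 20 in the stand and its near part lies on the tongue, 4 mm over it each side, free for fingers.
- anvil (a point): Centre of the small polished anvil face on the table (z 20 in the stand), on the spindle axis.
- spindle_tip (a point): Centre of the lower face of the vertical steel spindle, 10 mm in diameter. At the start 14.4 to 18.5 mm above the table, so 4.4 to 8.5 mm above the top of a coupon lying on the table. It goes down 2.55 mm per radian of thimble turn (clockwise seen from above = down) and the thimble and knob go down with it.
- spindle: The spindle (it carries thimble and knob); origin at the centre of its lower face, z up, does not rotate.
- thimble_axis (a point): On the spindle axis at the top face of the silver thimble (radius 17, 22 high), where the knob begins. Its x axis turns with the thimble and points to its red mark. The thimble needs 0.04 N m to turn freely; the knob carries it along up to about 0.08 N m, then slips on it (either direction) at that torque, leaving about 16 N on the coupon.
- thimble_mark (a point): Red mark on the thimble's top rim, 15 mm from the axis, in the thimble's x direction.
- knob_mark (a point): Point 15 mm from the axis at the foot of the knob, below the white line on the knob; it turns with the knob. At the start it coincides with the red thimble mark; the angle between the two marks, seen from above, is the slip.
- knob_top (a point): Centre of the top of the dark knurled ratchet knob: upright cylinder 26 mm in diameter, 26 high, 107 to 112 mm above the table at the start. Grip it from above across its diameter, fingertips at most 20 mm below the top, clear of the thimble. Pushing it down adds to the clamping force; over 32 N in all harms the micrometer. The screw holds when let go.
- coupon: Flat aluminium bar 110 x 24 x 10 mm (x, y, z), 58 to 101 g, lying loose on the desk; origin at the centre of its underside, x along its length. Both ends are alike. Well gripped across its 24 mm width about 40 mm from the centre, at the end that stays outside the micrometer.
- flux_jar: Small jar with black lid, 45 dia x 42 mm; leave alone. Origin at its underside.
- side_cutters: Red-handled side cutters lying flat, 138 x 55 x 12 mm; leave alone.
- pen_1: Grey pen lying on the desk, 133 x 9 x 10 mm; leave alone.

How it is judged:
On the way, in this order (a step that is already met when the one before it is completed fails the run):
1. the coupon lies flat on the table under the spindle, its end against the backstop (x of coupon in the frame of stand between -0.046 and -0.036 m and y of coupon in the frame of stand between -0.007 and 0.007 m and z of coupon in the frame of stand between 0.016 and 0.023 m and angle between the x axis of coupon and the x axis of stand, either way round below 0.15 rad and angle between coupon's own z axis and vertical below 0.08 rad), for 0.2 s.
2. the knob has slipped on the thimble with the coupon clamped (all of step 1 and y of knob_mark in the frame of thimble_axis below -0.0051 m and contact force between spindle and coupon above 5 N), for 0.2 s.
At the end, for the whole second after the job is handed in: The coupon rests flat on the micrometer's table, end within 5 mm of the backstop, within 7 mm of centre and 0.15 rad of in line, gripped by the spindle with more than 5 N; the knob mark stands 20 to 100 degrees clockwise of the thimble mark (0.35 to 1.75 rad of slip) (all of step 2 and linear speed of coupon below 0.02 m/s); the robot touches nothing.
It fails at once if the knob slips more than a good quarter turn (100 degrees) on the thimble (x of knob_mark in the frame of thimble_axis below -0.0027 m).
It fails at once if the spindle presses on the coupon with more than 32 N (thimble forced or knob pushed down) (contact force between spindle and coupon above 32 N).
It fails at once if the jar is shifted more than 3 cm (distance of flux_jar from where it was at the start of the episode above 0.03 m).
It fails at once if the side cutters are shifted more than 3 cm (distance of side_cutters from where it was at the start of the episode above 0.03 m).
It fails at once if the pen is shifted more than 3 cm (distance of pen_1 from where it was at the start of the episode above 0.03 m).
It also fails if it takes over 72 s, if anything falls off the work surface, if the arm or the gripper's body presses on something with over 40 N, if the wrist force passes 120 N, or if a joint passes its speed limit or range.

## Working session

There is one attempt and no reset: what is moved stays moved. The work goes in short steps, Python scripts to look and compute and a shell command to move; the robot and the scene stay as the last step left them, time stands still between calls to the robot, and variables do not carry over. Pictures are saved under pics/ and viewed, at most 10 in all, crops included, and the job is handed in when it is done.

```bash
mkdir -p pics
cat > h.py <<'E'
import numpy as np,cv2,json
from workcell import env,eyes
def grab(n,save=None):
    s=env.read_state(); f=eyes.grab_frame(n)
    if n=="wrist":
        T=np.eye(4);T[:3,:3]=s["tool_rot"];T[:3,3]=s["position"];T=T@np.array(f["tool_from_camera"])
    else: T=np.array(f["extrinsics"])
    fl=240/np.tan(np.radians(f["vertical_fov"])/2)
    c=dict(T=T.tolist(),K=[[fl,0,f["cx"]],[0,fl,f["cy"]],[0,0,1]],d=list(map(float,f["distortion"])))
    if save:
        cv2.imwrite(f"pics/{save}.png",f["frame"][:,:,::-1]); json.dump(c,open(f"pics/{save}.json","w"))
    return f["frame"],c
def load(n): return json.load(open(f"pics/{n}.json"))
def ray(c,p):
    u=cv2.undistortPoints(np.array([[p]],float),np.array(c["K"]),np.array(c["d"]))[0,0]
    T=np.array(c["T"]); r=T[:3,:3]@np.array([u[0],-u[1],-1]); return T[:3,3],r/np.linalg.norm(r)
def atz(c,p,z):
    o,r=ray(c,p); return o+r*(z-o[2])/r[2]
def tri(*cps):
    A=0;b=0
    for c,p in cps:
        o,r=ray(c,p);M=np.eye(3)-np.outer(r,r);A=A+M;b=b+M@o
    x=np.linalg.solve(A,b)
    return x,[float(np.linalg.norm(np.cross(x-ray(c,p)[0],ray(c,p)[1]))) for c,p in cps]
def proj(c,X):
    T=np.linalg.inv(np.array(c["T"]));x=T[:3,:3]@X+T[:3,3];x=np.array([x[0],-x[1],-x[2]])
    return cv2.projectPoints(x[None],np.zeros(3),np.zeros(3),np.array(c["K"]),np.array(c["d"]))[0][0,0]
E
python3 - <<'E'
from h import *
for n in("scene","top","wrist"):
    f,c=grab(n,n+"0"); T=np.array(c["T"]);print(n,T[:3,3].round(3),(-T[:3,2]).round(2),c["K"][0][0])
print(env.tip_extent,env.read_state())
E
```

```text
scene [0.09  0.281 0.733] [ 0.6  -0.32 -0.74] 518.3120848687936
top [0.441 0.014 0.999] [ 0.17 -0.01 -0.99] 568.8488753134984
wrist [0.116 0.618 0.383] [ 0.23 -0.07 -0.97] 416.34382405088735
0.022 {'t': 0.15, 'q': array([ 1.27664238e+00,  3.53505064e-01,  1.63393945e+00, -2.61814161e-05,
        1.15517585e+00, -2.42657805e-03]), 'qd': array([ 0.00159072,  0.00012893, -0.00122002,  0.00035368, -0.0005143 ,
        0.00017098]), 'effort': array([-6.83183443e-04, -5.94208002e+01, -3.34468102e+01,  6.96339598e-02,
        2.05009180e-02, -1.38371473e-05]), 'position': array([0.17967087, 0.59822909, 0.20193636]), 'tool_rot': array([[-9.57751547e-01,  2.87596763e-01, -2.75042422e-04],
       [ 2.87596894e-01,  9.57751035e-01, -9.90518350e-04],
       [-2.14477072e-05, -1.02777183e-03, -9.99999472e-01]]), 'contact_force': array([-0.49412381, -0.22836552, -0.56036514]), 'torque': array([ 0.00436206,  0.0257056 , -0.0368761 ]), 'gripper_force': 0.0, 'gripper_width': 0.09217131967564299}
```

View pics/top0.png

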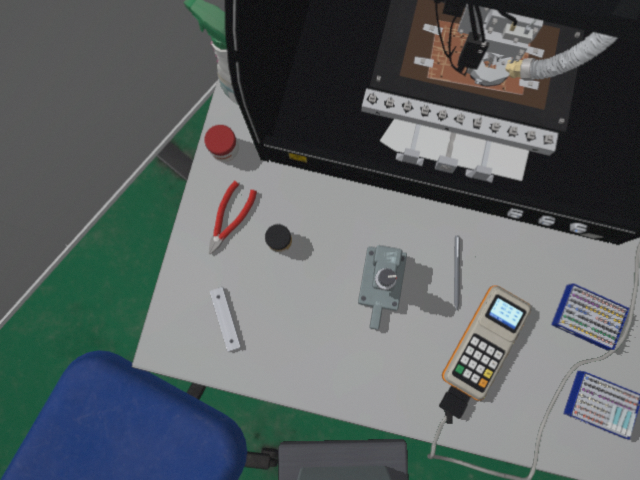

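View pics/scene0.png

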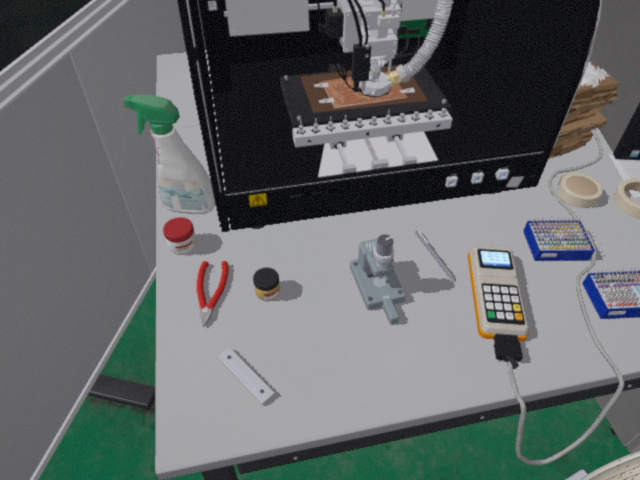

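The top view shows the coupon at about (225,320) and the stand at (383,280), with its tongue pointing down to (376,325). In the scene view the coupon is at (247,376) and the knob at (385,242). Next I'll enlarge both.

Run:
```python
from h import *
t=cv2.imread("pics/top0.png");s=cv2.imread("pics/scene0.png")
def cr(i,x,y,w,h,k): return cv2.resize(i[y:y+h,x:x+w],None,fx=k,fy=k,interpolation=cv2.INTER_CUBIC)
# 4 tiles
a=cr(t,190,280,80,75,4);b=cr(t,345,240,80,100,4)
c=cr(s,210,340,80,75,4);d=cr(s,345,225,80,100,4)
o=np.zeros((600,800,3),np.uint8)
# layout: tiles 320x300 and 320x400 -> scale second to 5 wide separately
o[:300,:320]=a;o[300:,:320]=c
o[:400,320:560]=cr(t,350,240,60,100,4);o[:400,560:800]=cr(s,348,225,60,100,4)
cv2.imwrite("pics/z0.png",o)
```

```text
(no output)
```

View pics/z0.png

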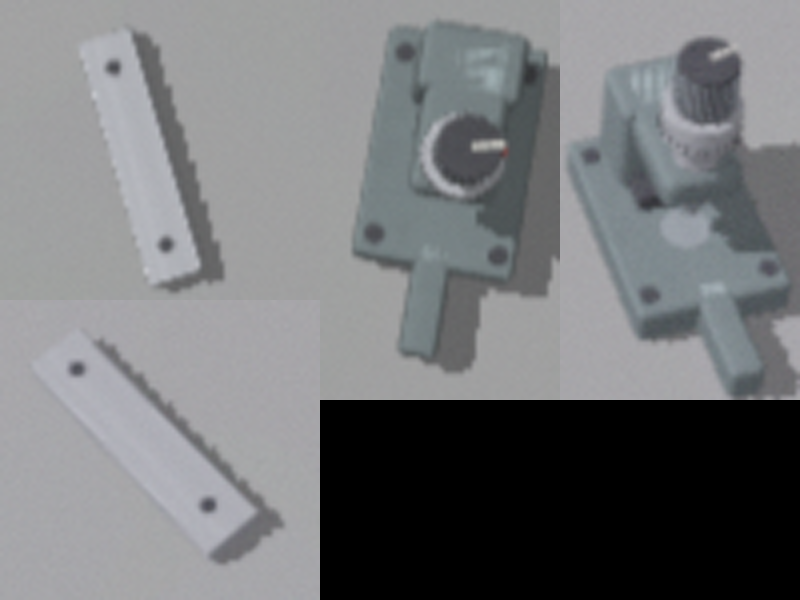

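Run:
```python
from h import *
t=load("top0");s=load("scene0")
g=lambda x,y,ox,oy:((x+.5)/4-.5+ox,(y+.5)/4-.5+oy)
P=dict(cA=(g(113,67,190,280),g(77,69,210,340)),cB=(g(166,244,190,280),g(208,205,210,340)),
FL=(g(54,232,350,240),g(90,294,348,225)),FR=(g(178,256,350,240),g(209,267,348,225)),BL=(g(85,51,350,240),g(31,156,348,225)),
knob=(g(148,149,350,240),g(149,60,348,225)))
R={}
for k,(a,b) in P.items():
    x,e=tri((t,a),(s,b));R[k]=x;print(k,x.round(4),np.round(e,4))
d=R["cB"]-R["cA"];print("coupon c",(R["cA"]+R["cB"])/2,np.arctan2(d[1],d[0]),np.linalg.norm(d))
d=R["BL"]-R["FL"];print("yaw side",np.arctan2(d[1],d[0]),np.linalg.norm(d))
d=R["FL"]-R["FR"];print("yaw front",np.arctan2(-d[0],d[1]),np.linalg.norm(d), (R["FL"]+R["FR"])/2)
m=sum(atz(t,g(x,y,350,240),.02) for x,y in((78,352),(115,356)))/2;print("tongue end",m)
d=R["knob"]-m;print("yaw tongue-knob",np.arctan2(d[1],d[0]),np.hypot(d[0],d[1]))
```

```text
cA [0.5277 0.2167 0.0081] [0.0008 0.0008]
cB [0.451  0.193  0.0081] [0.0008 0.0008]
FL [ 0.5191 -0.0356  0.0188] [0.0008 0.0008]
FR [ 0.5077 -0.0883  0.0197] [0.0007 0.0007]
BL [ 0.5979 -0.0515  0.018 ] [0.0008 0.0008]
knob [ 0.5416 -0.067   0.1284] [0.0005 0.0005]
coupon c [0.48934651 0.2048783  0.00812664] -2.8411318559435954 0.08021812837432318
yaw side -0.19955045810111885 0.08035243031960214
yaw front -0.21368199027570864 0.054000576060838586 [ 0.51340992 -0.06194319  0.01927567]
tongue end [ 0.46717738 -0.0514269   0.02      ]
yaw tongue-knob -0.20566755256430364 0.07604926656638404
```

```bash
cat >> h.py <<'E'
def go(p,yaw):
    s=env.read_state();R=s["tool_rot"];d=R.T@(np.array(p)-s["position"])
    Rt=np.array([[np.sin(yaw),np.cos(yaw),0],[-np.cos(yaw),np.sin(yaw),0],[0,0,-1]])
    Rt[:,0]=np.cross(Rt[:,1],Rt[:,2])
    r=cv2.Rodrigues(R.T@Rt)[0].ravel()
    print("slide cm",(d*100).round(2),"dr",r.round(3),"pos",s["position"].round(4),"q6",s["q"][5].round(2),"F",s["contact_force"].round(1),"t",s["t"])
E
python3 -c "
from h import *
go([.451,.193,.12],1.871)"
```

```text
slide cm [-37.64 -31.     8.23] dr [-0.001 -0.    -0.592] pos [0.1797 0.5982 0.2019] q6 -0.0 F [-0.5 -0.2 -0.6] t 0.15
```

```bash
python3 -m handwheel '{"plan":[{"slide":[-37.6,-31,4],"dr":[0,0,-0.592],"jaw":0},{"slide":[-37.6,-31,4],"dr":[0,0,-0.592],"jaw":0},{"slide":[-37.6,-31,4],"dr":[0,0,-0.592],"jaw":0},{"slide":[-37.6,-31,4],"dr":[0,0,-0.592],"jaw":0},{"slide":[-37.6,-31,4],"dr":[0,0,-0.592],"jaw":0},{"slide":[-37.6,-31,4],"dr":[0,0,-0.592],"jaw":0},{"slide":[-37.6,-31,8.2],"dr":[0,0,-0.592],"jaw":0},{"slide":[-37.6,-31,8.2],"dr":[0,0,-0.592],"jaw":0},{"slide":[-37.6,-31,8.2],"dr":[0,0,-0.592],"jaw":0},{"slide":[-37.6,-31,8.2],"dr":[0,0,-0.592],"jaw":0},{"slide":[-37.6,-31,8.2],"dr":[0,0,-0.592],"jaw":0},{"slide":[-37.6,-31,8.2],"dr":[0,0,-0.592],"jaw":0}]}'
python3 - <<'E'
from h import *
go([.451,.193,.024],1.871)
f,c=grab("wrist","w1")
for X in ([.451,.193,.01],[.5277,.2167,.01]): print(proj(c,np.array(X)))
E
```

```text
t: 1.65
position: [0.4505, 0.1947, 0.121]
tool_rot: [[-0.955, -0.297, 0.001], [-0.297, 0.955, 0.0], [-0.001, 0.0, -1.0]]
contact_force: [-0.3, -0.5, -0.6]
gripper_width: 0.0459
gripper_force: 0.0
slide cm [ 0.01 -0.18  9.7 ] dr [0.    0.001 0.002] pos [0.4505 0.1947 0.121 ] q6 -1.47 F [-0.3 -0.5 -0.6] t 1.65
[319.71439705 227.64070161]
[319.56237427 329.46794798]
```

View pics/w1.png

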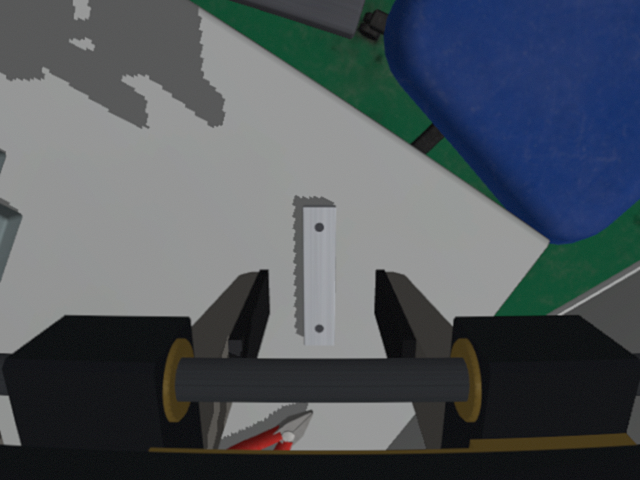

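The holes are at (319,227) and (319,328), which matches the prediction to within a pixel. Next is the descent and grasp.

```bash
python3 -m handwheel '{"plan":[{"slide":[0,-0.18,4.8],"dr":[0,0,0],"jaw":0},{"slide":[0,-0.18,7.5],"dr":[0,0,0],"jaw":0},{"slide":[0,-0.18,9.7],"dr":[0,0,0],"jaw":0},{"slide":[0,-0.18,9.7],"dr":[0,0,0],"jaw":0},{"slide":[0,-0.18,9.7],"dr":[0,0,0],"jaw":-1},{"slide":[0,-0.18,9.7],"dr":[0,0,0],"jaw":-1},{"slide":[0,-0.18,9.7],"dr":[0,0,0],"jaw":-1},{"slide":[0,-0.18,9.7],"dr":[0,0,0],"jaw":-1}]}' 30;python3 -m handwheel '{"plan":[{"slide":[0,0,-3],"dr":[0,0,0],"jaw":-1},{"slide":[0,0,-7],"dr":[0,0,0],"jaw":-1},{"slide":[0,0,-7],"dr":[0,0,0],"jaw":-1}]}';python3 -c "
from h import *
go([.4025,-.038,.09],1.365)"
```

```text
t: 2.7
position: [0.4515, 0.1919, 0.0239]
tool_rot: [[-0.955, -0.296, 0.001], [-0.296, 0.955, 0.0], [-0.001, 0.0, -1.0]]
contact_force: [0.1, 0.3, -0.2]
gripper_width: 0.0085
gripper_force: 0.0
t: 3.08
position: [0.4533, 0.1926, 0.0961]
tool_rot: [[-0.955, -0.296, 0.005], [-0.296, 0.955, 0.002], [-0.005, 0.001, -1.0]]
contact_force: [-0.3, 0.7, -0.1]
gripper_width: 0.0006
gripper_force: 0.0
slide cm [ 11.67 -20.53   0.54] dr [0.002 0.005 0.506] pos [0.4533 0.1926 0.0961] q6 -1.47 F [-0.3  0.7 -0.1] t 3.075
```

Missed: the fingers closed on nothing. I'll look.

Run:
```python
from h import *
s=env.read_state()
f,c=grab("wrist","w2"); p=s["position"];R=s["tool_rot"]
for k in(0,.003,.022): print(k,proj(c,p+R[:,2]*k))
```

```text
0 [322.31999695 281.33468124]
0.003 [322.31515941 279.11399255]
0.022 [322.28753089 266.44913997]
```

View pics/w2.png

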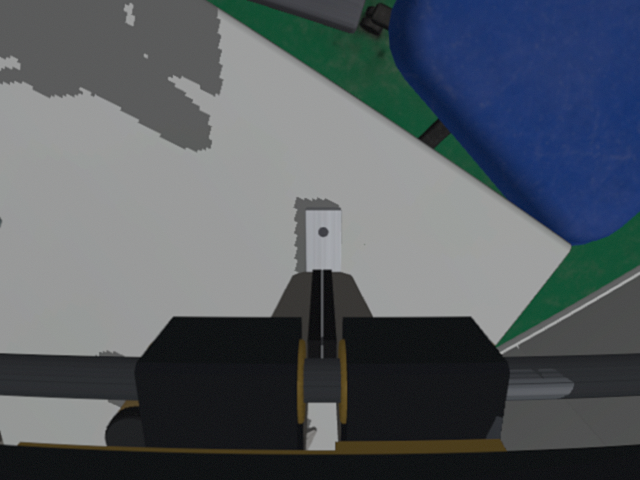

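Run:
```python
from h import *
s=env.read_state();p=s["position"];R=s["tool_rot"];c=load("w2");c1=load("w1")
T=np.array(c["T"]);print("cam in tool",R.T@(T[:3,3]-p),R.T@-T[:3,2])
for x in(-.01,0,.01):
  for z in(-.02,0,.022): print(x,z,[proj(c,p+R@np.array([x,y,z])).round(0) for y in(-.023,0,.023)])
print(atz(c,(323,232),.01),env.read_state()["q"])
print(tri((c,(323,232)),(c1,(319,227))))
```

```text
cam in tool [ 6.59120075e-02 -8.70052182e-05 -1.82562759e-01] [-2.42562053e-01 -4.21396108e-04  9.70135801e-01]
-0.01 -0.02 [array([268., 316.]), array([322., 316.]), array([376., 316.])]
-0.01 0 [array([273., 298.]), array([322., 298.]), array([371., 298.])]
-0.01 0.022 [array([278., 282.]), array([322., 282.]), array([366., 282.])]
0 -0.02 [array([267., 294.]), array([322., 294.]), array([377., 294.])]
0 0 [array([273., 278.]), array([322., 278.]), array([372., 278.])]
0 0.022 [array([277., 263.]), array([322., 263.]), array([367., 263.])]
0.01 -0.02 [array([266., 271.]), array([322., 271.]), array([378., 271.])]
0.01 0 [array([272., 257.]), array([322., 257.]), array([372., 257.])]
0.01 0.022 [array([277., 245.]), array([322., 245.]), array([367., 245.])]
[0.45082482 0.19245138 0.01      ] [ 3.98746866e-01  2.86334887e-01  2.01325396e+00  1.52709524e-06
  8.39036372e-01 -1.47215827e+00]
(array([0.44912938, 0.19191776, 0.01724219]), [1.633541049381083e-05, 1.633541049378154e-05])
```

```bash
python3 -m handwheel '{"plan":[{"slide":[0,0,4],"dr":[0,0,0],"jaw":0},{"slide":[0,0,4],"dr":[0,0,0],"jaw":0},{"slide":[0,0,4],"dr":[0,0,0],"jaw":0},{"slide":[0,0,4],"dr":[0,0,0],"jaw":0}]}'
python3 - <<'E'
from h import *
s=env.read_state();p=s["position"];R=s["tool_rot"]
f,c=grab("scene","s3")
i=cv2.imread("pics/s3.png")
for z in(-.02,0,.022):
  for y in(-.023,.023):
    q=proj(c,p+R@np.array([0,y,z]));print(z,y,q.round(1))
i=i[260:410,150:350];cv2.imwrite("pics/s3c.png",cv2.resize(i,None,fx=4,fy=4,interpolation=cv2.INTER_CUBIC))
E
```

```text
t: 3.62
position: [0.4518, 0.192, 0.0542]
tool_rot: [[-0.955, -0.296, 0.001], [-0.296, 0.955, 0.0], [-0.001, 0.0, -1.0]]
contact_force: [-0.2, -0.4, 0.6]
gripper_width: 0.0386
gripper_force: 0.0
-0.02 -0.023 [270.3 358.1]
-0.02 0.023 [245.  378.6]
0 -0.023 [271.2 365.1]
0 0.023 [246.4 385.5]
0.022 -0.023 [272.2 372.5]
0.022 0.023 [247.9 392.6]
```

View pics/s3c.png

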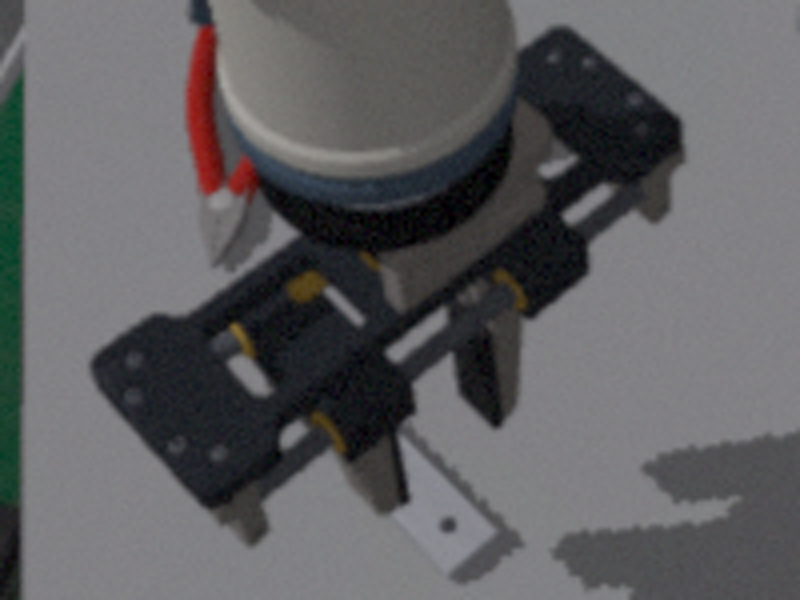

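The scene crop puts the tips at (275,366) and (249,387). Both this and the wrist view say the fingers end about 18 mm behind the reported TCP, rather than 22 mm ahead of it. I'll go down in guarded steps.

```bash
python3 -m handwheel '{"plan":[{"slide":[0,0.05,3],"dr":[0,0,0],"jaw":0},{"slide":[0,0.05,5],"dr":[0,0,0],"jaw":0},{"slide":[0,0.05,5],"dr":[0,0,0],"jaw":0}]}'; for i in 1; do python3 -m handwheel '{"plan":[{"slide":[0,0,0.6],"dr":[0,0,0],"jaw":0},{"slide":[0,0,0.6],"dr":[0,0,0],"jaw":0}]}'; done
python3 - <<'E'
from h import *
s=env.read_state();p=s["position"];R=s["tool_rot"]
f,c=grab("wrist","w4");i=cv2.imread("pics/w4.png")[170:370,190:450];cv2.imwrite("pics/w4c.png",cv2.resize(i,None,fx=3,fy=3,interpolation=cv2.INTER_CUBIC))
f,c=grab("scene","s4")
E
```

```text
t: 4.05
position: [0.4505, 0.192, 0.003]
tool_rot: [[-0.955, -0.296, -0.002], [-0.296, 0.955, -0.001], [0.002, -0.0, -1.0]]
contact_force: [0.4, 0.8, -0.6]
gripper_width: 0.0463
gripper_force: 0.0
t: 4.3
position: [0.4515, 0.1924, -0.0021]
tool_rot: [[-0.955, -0.296, 0.001], [-0.296, 0.955, 0.0], [-0.001, 0.0, -1.0]]
contact_force: [-0.6, 0.5, 0.3]
gripper_width: 0.0454
gripper_force: 0.0
```

View pics/w4c.png

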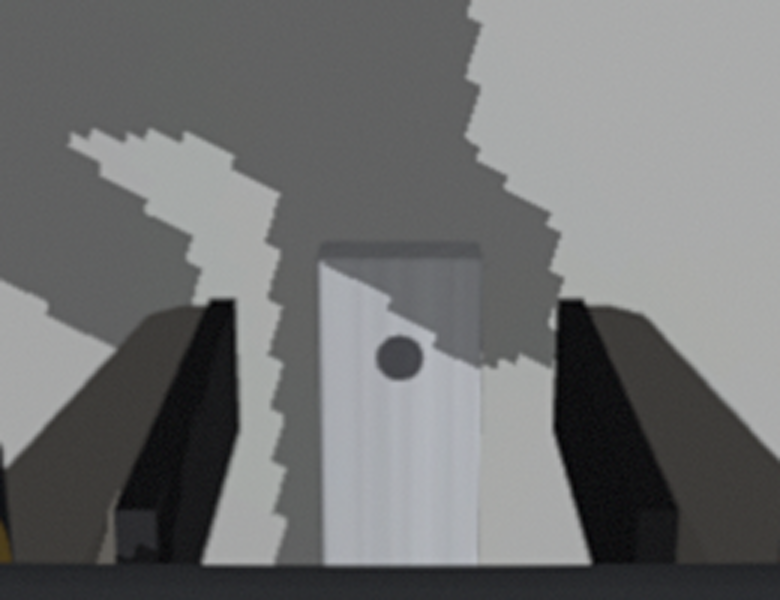

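The fingers straddle the coupon: hole at (400,357), tips at (237,300) and (557,300). By scale the tips are about 7 mm above the coupon's top face, so the effective tip is about 19 mm behind the TCP. I'll go down another 14 mm and close.

```bash
python3 -m handwheel '{"plan":[{"slide":[0,0,0.6],"dr":[0,0,0],"jaw":0},{"slide":[0,0,0.9],"dr":[0,0,0],"jaw":0},{"slide":[0,0,1.2],"dr":[0,0,0],"jaw":0},{"slide":[0,0,1.2],"dr":[0,0,0],"jaw":0}]}';python3 -m handwheel '{"plan":[{"slide":[0,0,0.2],"dr":[0,0,0],"jaw":-1},{"slide":[0,0,0.2],"dr":[0,0,0],"jaw":-1},{"slide":[0,0,0.2],"dr":[0,0,0],"jaw":-1},{"slide":[0,0,0.2],"dr":[0,0,0],"jaw":-1},{"slide":[0,0,0.2],"dr":[0,0,0],"jaw":-1},{"slide":[0,0,0.2],"dr":[0,0,0],"jaw":-1}]}' 30
```

```text
t: 4.9
position: [0.4512, 0.1923, -0.0119]
tool_rot: [[-0.955, -0.296, -0.0], [-0.296, 0.955, -0.0], [0.0, -0.0, -1.0]]
contact_force: [-11.9, -4.9, 51.3]
gripper_width: 0.0459
gripper_force: 25.1
t: 5.65
position: [0.4513, 0.1924, -0.012]
tool_rot: [[-0.955, -0.296, 0.0], [-0.296, 0.955, 0.0], [-0.0, 0.0, -1.0]]
contact_force: [-18.6, -8.3, 81.7]
gripper_width: 0.0453
gripper_force: 41.1
```

The tips are touching the desk at a TCP height of about -12 mm. I'll back off a little and close.

```bash
python3 -m handwheel '{"plan":[{"slide":[0,0,-0.6],"dr":[0,0,0],"jaw":0},{"slide":[0,0,-0.6],"dr":[0,0,0],"jaw":0}]}' 30;python3 -m handwheel '{"plan":[{"slide":[0,0,0],"dr":[0,0,0],"jaw":-1},{"slide":[0,0,0],"dr":[0,0,0],"jaw":-1},{"slide":[0,0,0],"dr":[0,0,0],"jaw":-1},{"slide":[0,0,0],"dr":[0,0,0],"jaw":-1},{"slide":[0,0,0],"dr":[0,0,0],"jaw":-1}]}' 30
```

```text
t: 5.9
position: [0.4515, 0.1924, -0.0101]
tool_rot: [[-0.955, -0.296, 0.001], [-0.296, 0.955, 0.0], [-0.001, 0.0, -1.0]]
contact_force: [0.5, -0.0, -0.0]
gripper_width: 0.046
gripper_force: 0.0
t: 6.52
position: [0.451, 0.1922, -0.0106]
tool_rot: [[-0.955, -0.296, -0.0], [-0.296, 0.955, -0.0], [0.0, -0.0, -1.0]]
contact_force: [-0.9, 0.4, -0.9]
gripper_width: 0.0237
gripper_force: 30.0
```

```bash
python3 -m handwheel '{"plan":[{"slide":[0,0,-3],"dr":[0,0,0],"jaw":-1},{"slide":[0,0,-8],"dr":[0,0,0],"jaw":-1},{"slide":[0,0,-9],"dr":[0,0,0],"jaw":-1},{"slide":[0,0,-9],"dr":[0,0,0],"jaw":-1}]}';python3 -c "
from h import *
go([.3996,-.0374,.08],1.365)"
```

```text
t: 7.02
position: [0.4514, 0.1924, 0.0798]
tool_rot: [[-0.955, -0.296, 0.001], [-0.296, 0.955, 0.001], [-0.001, 0.0, -1.0]]
contact_force: [-0.9, -0.1, -0.7]
gripper_width: 0.0233
gripper_force: 30.0
slide cm [ 11.74 -20.42  -0.04] dr [0.001 0.001 0.506] pos [0.4514 0.1924 0.0798] q6 -1.47 F [-0.9 -0.1 -0.7] t 7.025
```

```bash
python3 -m handwheel '{"plan":[{"slide":[4,-5,0],"dr":[0,0,0.1],"jaw":-1},{"slide":[8,-10,0],"dr":[0,0,0.25],"jaw":-1},{"slide":[11.7,-15,0],"dr":[0,0,0.4],"jaw":-1},{"slide":[11.7,-20.4,0],"dr":[0,0,0.506],"jaw":-1},{"slide":[11.7,-20.4,0],"dr":[0,0,0.506],"jaw":-1},{"slide":[11.7,-20.4,0],"dr":[0,0,0.506],"jaw":-1},{"slide":[11.7,-20.4,0],"dr":[0,0,0.506],"jaw":-1},{"slide":[11.7,-20.4,0],"dr":[0,0,0.506],"jaw":-1}]}'
python3 - <<'E'
from h import *
go([.3996,-.0374,.012],1.365)
grab("top","t5");grab("scene","s5");grab("wrist","w5")
t=cv2.imread("pics/t5.png")[220:370,330:430];s=cv2.imread("pics/s5.png")[215:365,310:410]
cv2.imwrite("pics/z5.png",cv2.resize(np.hstack([t,s]),None,fx=4,fy=4,interpolation=cv2.INTER_CUBIC))
E
```

```text
t: 8.02
position: [0.3994, -0.0361, 0.0792]
tool_rot: [[-0.979, 0.202, -0.001], [0.202, 0.979, 0.0], [0.001, -0.0, -1.0]]
contact_force: [0.5, -0.6, -0.2]
gripper_width: 0.0233
gripper_force: 30.0
slide cm [-0.05 -0.12  6.72] dr [-0.    -0.001  0.002] pos [ 0.3994 -0.0361  0.0792] q6 -1.46 F [ 0.5 -0.6 -0.2] t 8.025
```

View pics/z5.png

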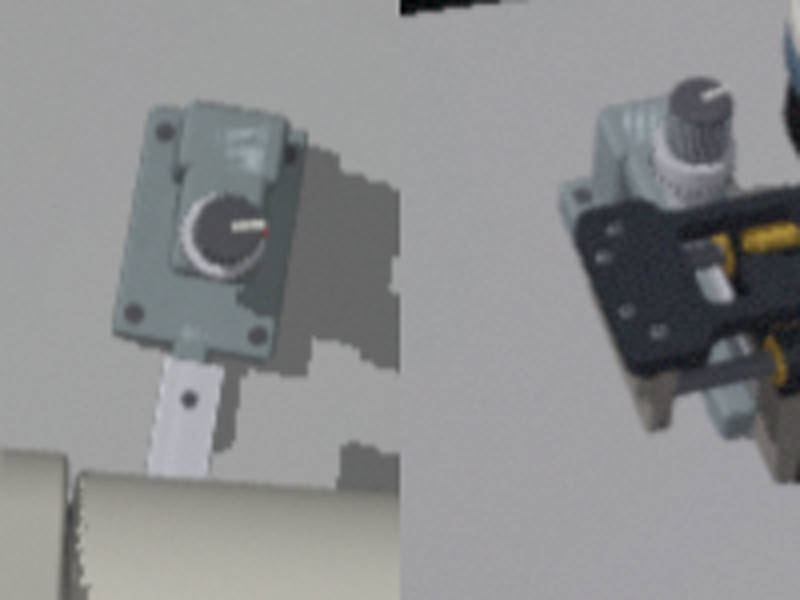

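Run:
```python
from h import *
c=load("t5");g=lambda x,y:((x+.5)/4-.5+330,(y+.5)/4-.5+220)
O=np.array([.5425,-.0673]);a=-.206;R=np.array([[np.cos(a),-np.sin(a)],[np.sin(a),np.cos(a)]])
for n,p in dict(hole=(189,399),fl=(164,362),fr=(223,368)).items(): print(n,R.T@(atz(c,g(*p),.0997)[:2]-O))
for n,p in dict(FL=(133,313),FR=(257,336),BL=(165,131),BR=(291,151)).items(): print(n,R.T@(atz(c,g(*p),.02)[:2]-O))
p=env.read_state()["position"];print(R.T@(p[:2]-O))
```

```text
hole [-0.06587114  0.0024254 ]
fl [-0.05341985  0.01458559]
fr [-0.05148402 -0.00864941]
FL [-0.02961663  0.02742101]
FR [-0.02957975 -0.02666292]
BL [0.05099496 0.02763136]
BR [ 0.05237394 -0.02783014]
[-0.14609162  0.00086552]
```

```bash
python3 -m handwheel '{"plan":[{"slide":[0,-0.15,4],"dr":[0,0,0],"jaw":-1},{"slide":[0,-0.15,6],"dr":[0,0,0],"jaw":-1},{"slide":[0,-0.15,6.7],"dr":[0,0,0],"jaw":-1},{"slide":[0,-0.15,6.7],"dr":[0,0,0],"jaw":-1},{"slide":[0,-0.15,6.7],"dr":[0,0,0],"jaw":-1}]}'; python3 -m handwheel '{"plan":[{"slide":[-2,0,0],"dr":[0,0,0],"jaw":-1},{"slide":[-3.5,0,0],"dr":[0,0,0],"jaw":-1},{"slide":[-4.5,0,0],"dr":[0,0,0],"jaw":-1},{"slide":[-5.5,0,0],"dr":[0,0,0],"jaw":-1},{"slide":[-6,0,0],"dr":[0,0,0],"jaw":-1},{"slide":[-6,0,0],"dr":[0,0,0],"jaw":-1}]}'
```

```text
t: 8.8
position: [0.4001, -0.0387, 0.0132]
tool_rot: [[-0.979, 0.204, 0.001], [0.204, 0.979, -0.0], [-0.001, 0.0, -1.0]]
contact_force: [0.4, -0.5, -0.2]
gripper_width: 0.0235
gripper_force: 30.0
t: 9.55
position: [0.4581, -0.0509, 0.0124]
tool_rot: [[-0.979, 0.204, -0.0], [0.204, 0.979, 0.0], [0.0, -0.0, -1.0]]
contact_force: [-0.2, 0.4, -0.5]
gripper_width: 0.0232
gripper_force: 30.0
```

```bash
for i in 1; do python3 -m handwheel '{"plan":[{"slide":[-0.15,0,0],"dr":[0,0,0],"jaw":-1},{"slide":[-0.3,0,0],"dr":[0,0,0],"jaw":-1},{"slide":[-0.3,0,0],"dr":[0,0,0],"jaw":-1}]}'; python3 -m handwheel '{"plan":[{"slide":[-0.1,0,0.1],"dr":[0,0,0],"jaw":-1},{"slide":[-0.2,0,0.1],"dr":[0,0,0],"jaw":-1},{"slide":[-0.2,0,0.1],"dr":[0,0,0],"jaw":-1}]}'; done
```

```text
t: 9.93
position: [0.4611, -0.0515, 0.0125]
tool_rot: [[-0.979, 0.204, 0.0], [0.204, 0.979, -0.0], [-0.0, 0.0, -1.0]]
contact_force: [0.8, 0.7, -1.0]
gripper_width: 0.0237
gripper_force: 30.0
t: 10.3
position: [0.4629, -0.0519, 0.0114]
tool_rot: [[-0.979, 0.204, -0.0], [0.204, 0.979, 0.0], [0.0, -0.0, -1.0]]
contact_force: [0.5, 0.4, -1.6]
gripper_width: 0.0236
gripper_force: 30.0
```

```bash
python3 -m handwheel '{"plan":[{"slide":[0,0,0.1],"dr":[0,0,0],"jaw":-1},{"slide":[0,0,0.1],"dr":[0,0,0],"jaw":-1}]}'; python3 -m handwheel '{"plan":[{"slide":[-0.1,0,0.05],"dr":[0,0,0],"jaw":-1},{"slide":[-0.15,0,0.05],"dr":[0,0,0],"jaw":-1},{"slide":[-0.15,0,0.05],"dr":[0,0,0],"jaw":-1}]}'
```

```text
t: 10.55
position: [0.463, -0.0519, 0.0104]
tool_rot: [[-0.979, 0.204, -0.0], [0.204, 0.979, -0.0], [0.0, -0.0, -1.0]]
contact_force: [-0.7, 0.2, -1.5]
gripper_width: 0.0238
gripper_force: 30.0
t: 10.92
position: [0.4629, -0.052, 0.0096]
tool_rot: [[-0.979, 0.204, -0.003], [0.204, 0.979, 0.0], [0.003, -0.0, -1.0]]
contact_force: [-5.4, 1.1, 0.1]
gripper_width: 0.0233
gripper_force: 30.0
```

It touches the backstop (5.4 N) at stand x ≈ -81 mm, as expected. I'll settle it on the table and release.

```bash
python3 -m handwheel '{"plan":[{"slide":[0.1,0,0.1],"dr":[0,0,0],"jaw":-1},{"slide":[0.1,0,0.1],"dr":[0,0,0],"jaw":-1}]}';python3 -m handwheel '{"plan":[{"slide":[0,0,-0.05],"dr":[0,0,0],"jaw":-0.2},{"slide":[0,0,-0.05],"dr":[0,0,0],"jaw":-0.2},{"slide":[0,0,-0.05],"dr":[0,0,0],"jaw":-0.2},{"slide":[0,0,-3],"dr":[0,0,0],"jaw":-0.2},{"slide":[2,0,-9],"dr":[0,0,0],"jaw":-0.2},{"slide":[4,0,-15],"dr":[0,0,0],"jaw":-0.2},{"slide":[14,0,-17],"dr":[0,0,0],"jaw":-0.2},{"slide":[14,0,-17],"dr":[0,0,0],"jaw":-0.2},{"slide":[14,0,-17],"dr":[0,0,0],"jaw":-0.2},{"slide":[14,0,-17],"dr":[0,0,0],"jaw":-0.2}]}'
python3 - <<'E'
from h import *
go([.5425,-.0673,.2],1.3)
grab("top","t6");grab("scene","s6");grab("wrist","w6")
t=cv2.imread("pics/t6.png")[220:370,330:430];s=cv2.imread("pics/s6.png")[215:365,310:410]
cv2.imwrite("pics/z6.png",cv2.resize(np.hstack([t,s]),None,fx=4,fy=4,interpolation=cv2.INTER_CUBIC))
E
```

```text
t: 11.18
position: [0.463, -0.052, 0.0089]
tool_rot: [[-0.979, 0.204, -0.001], [0.204, 0.979, 0.0], [0.001, -0.0, -1.0]]
contact_force: [-4.6, 0.7, 1.5]
gripper_width: 0.0234
gripper_force: 30.0
t: 12.42
position: [0.3277, -0.0236, 0.1794]
tool_rot: [[-0.979, 0.204, 0.002], [0.204, 0.979, -0.0], [-0.002, 0.0, -1.0]]
contact_force: [0.8, 0.5, -0.4]
gripper_width: 0.0365
gripper_force: 0.0
slide cm [-21.93   0.11  -2.02] dr [0.    0.002 0.065] pos [ 0.3277 -0.0236  0.1794] q6 -1.44 F [ 0.8  0.5 -0.4] t 12.425
```

View pics/z6.png

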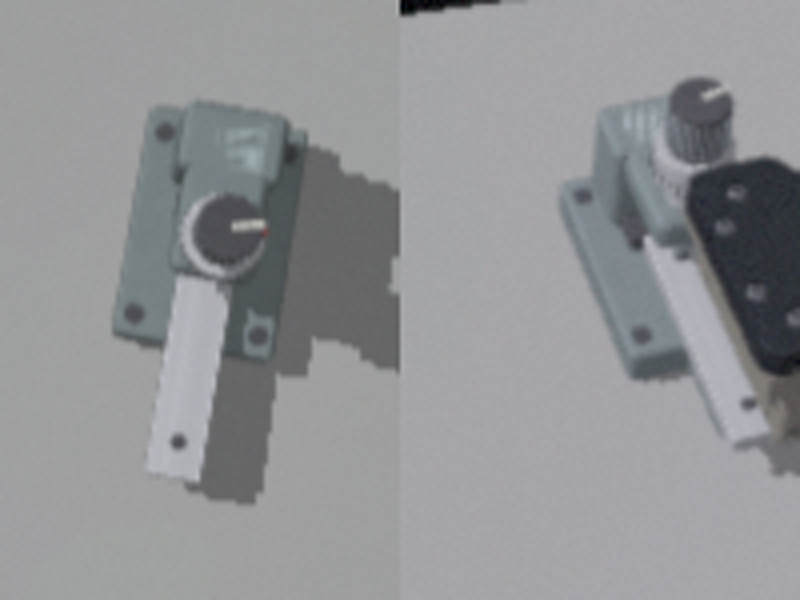

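The coupon lies in line under the spindle: near hole at (178,441) in the top half, knob centre near (229,229). Next I'll hover over the knob with the last joint wound back, so one grip covers the whole turn.

```bash
python3 -m handwheel '{"plan":[{"slide":[-4,0.1,-1],"dr":[0,0,-0.18],"jaw":0},{"slide":[-8,0.1,-1],"dr":[0,0,-0.36],"jaw":0},{"slide":[-12,0.1,-1],"dr":[0,0,-0.54],"jaw":0},{"slide":[-16,0.1,-1],"dr":[0,0,-0.72],"jaw":0},{"slide":[-20,0.1,-1],"dr":[0,0,-0.9],"jaw":0},{"slide":[-21.9,0.1,-1],"dr":[0,0,-1.08],"jaw":0},{"slide":[-21.9,0.1,-1],"dr":[0,0,-1.285],"jaw":0},{"slide":[-21.9,0.1,-1],"dr":[0,0,-1.285],"jaw":0},{"slide":[-21.9,0.1,-1],"dr":[0,0,-1.285],"jaw":0},{"slide":[-21.9,0.1,-1],"dr":[0,0,-1.285],"jaw":0}]}'
python3 - <<'E'
from h import *
c=load("t6");s=load("s6");g=lambda x,y,ox,oy:((x+.5)/4-.5+ox,(y+.5)/4-.5+oy)
O=np.array([.5425,-.0673]);a=-.206;R=np.array([[np.cos(a),-np.sin(a)],[np.sin(a),np.cos(a)]])
h,e=tri((c,g(178,441,330,220)),(s,g(348,403,310,215)));print("hole",h,R.T@(h[:2]-O),e)
go([.542,-.0672,.104],2.65)
p=env.read_state();f,c=grab("wrist","w7")
print(proj(c,np.array([.542,-.0672,.13])),proj(c,p["position"]+p["tool_rot"]@np.array([0,0,-.012])))
E
```

```text
t: 13.82
position: [0.5409, -0.0672, 0.1889]
tool_rot: [[-0.474, -0.88, -0.0], [-0.88, 0.474, 0.0], [0.0, 0.0, -1.0]]
contact_force: [-0.2, -0.3, -0.4]
gripper_width: 0.0459
gripper_force: 0.0
hole [ 0.46350475 -0.05198975  0.02883754] [-0.0804567  -0.00117162] [0.0007862597681066551, 0.0007862597681066755]
slide cm [-0.05 -0.1   8.49] dr [ 0.    -0.    -0.002] pos [ 0.5409 -0.0672  0.1889] q6 -2.77 F [-0.2 -0.3 -0.4] t 13.825
[321.10745198 248.69723921] [323.02761823 291.7505584 ]
```

View pics/w7.png

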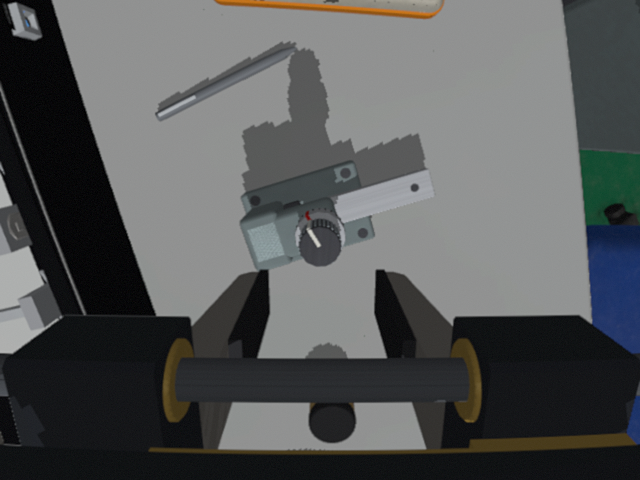

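The knob's top centre is at (320,248) against a prediction of (321,249), so it's well centred. The coupon hole sits at stand (-80.5,-1.2) mm, so it's seated. Next is to go down and grip.

```bash
python3 -m handwheel '{"plan":[{"slide":[-0.05,-0.13,4],"dr":[0,0,0],"jaw":0},{"slide":[-0.05,-0.13,6.5],"dr":[0,0,0],"jaw":0},{"slide":[-0.05,-0.13,8],"dr":[0,0,0],"jaw":0},{"slide":[-0.05,-0.13,8.5],"dr":[0,0,0],"jaw":0},{"slide":[-0.05,-0.13,8.5],"dr":[0,0,0],"jaw":0}]}' 12;python3 -m handwheel '{"plan":[{"slide":[0,0,0],"dr":[0,0,0],"jaw":-0.3},{"slide":[0,0,0],"dr":[0,0,0],"jaw":-1},{"slide":[0,0,0],"dr":[0,0,0],"jaw":-1},{"slide":[0,0,0],"dr":[0,0,0],"jaw":-1},{"slide":[0,0,0],"dr":[0,0,0],"jaw":-1}]}' 12; python3 -c "
from h import *
go([.542,-.0672,.104],2.65);print(env.read_state()['torque'])"
```

```text
t: 14.5
position: [0.5428, -0.0674, 0.1044]
tool_rot: [[-0.472, -0.882, 0.001], [-0.882, 0.472, -0.0], [-0.0, -0.001, -1.0]]
contact_force: [0.6, -0.7, 0.1]
gripper_width: 0.046
gripper_force: 0.0
t: 15.12
position: [0.5426, -0.0673, 0.1045]
tool_rot: [[-0.472, -0.882, 0.0], [-0.882, 0.472, 0.0], [-0.0, -0.0, -1.0]]
contact_force: [-1.3, 1.3, 6.5]
gripper_width: 0.0253
gripper_force: 12.0
slide cm [0.02 0.06 0.05] dr [-0.  0. -0.] pos [ 0.5426 -0.0673  0.1045] q6 -2.78 F [-1.3  1.3  6.5] t 15.125
[0.30355876 0.42144209 0.02476481]
```

```bash
python3 -m handwheel '{"plan":[{"slide":[0,0,0.02],"dr":[0,0,0.17],"jaw":-1},{"slide":[0,0,0.06],"dr":[0,0,0.34],"jaw":-1},{"slide":[0,0,0.11],"dr":[0,0,0.51],"jaw":-1},{"slide":[0,0,0.15],"dr":[0,0,0.68],"jaw":-1},{"slide":[0,0,0.19],"dr":[0,0,0.85],"jaw":-1},{"slide":[0,0,0.23],"dr":[0,0,1.0],"jaw":-1},{"slide":[0,0,0.23],"dr":[0,0,1.0],"jaw":-1}]}' 12
python3 - <<'E'
from h import *
s=env.read_state();print(s["torque"],s["q"][5]);go([.542,-.0672,.104],1.65)
grab("top","t8");grab("scene","s8")
E
```

```text
t: 16.0
position: [0.5428, -0.0677, 0.1021]
tool_rot: [[-0.997, -0.08, 0.001], [-0.08, 0.997, -0.0], [-0.001, -0.001, -1.0]]
contact_force: [0.2, -1.0, 3.8]
gripper_width: 0.0254
gripper_force: 12.0
[-0.24759112  0.0474829  -0.00589187] -1.7773036620048142
slide cm [ 0.08  0.05 -0.19] dr [-0.001  0.001  0.001] pos [ 0.5428 -0.0677  0.1021] q6 -1.78 F [ 0.2 -1.   3.8] t 16.0
```

```bash
python3 -m handwheel '{"plan":[{"slide":[0,0,0.03],"dr":[0,0,0.17],"jaw":-1},{"slide":[0,0,0.07],"dr":[0,0,0.34],"jaw":-1},{"slide":[0,0,0.11],"dr":[0,0,0.51],"jaw":-1},{"slide":[0,0,0.16],"dr":[0,0,0.68],"jaw":-1},{"slide":[0,0,0.18],"dr":[0,0,0.8],"jaw":-1},{"slide":[0,0,0.18],"dr":[0,0,0.8],"jaw":-1}]}' 12
python3 - <<'E'
from h import *
T=[]
for k in range(4):
    f,c=grab("wrist","w9");T.append(env.read_state());
print([(s["torque"][2].round(3),s["contact_force"][2].round(1)) for s in T],T[0]["q"][5],T[0]["t"])
i=cv2.imread("pics/w9.png")[140:320,220:420];cv2.imwrite("pics/w9c.png",cv2.resize(i,None,fx=3,fy=3,interpolation=cv2.INTER_CUBIC))
E
```

```text
t: 16.85
position: [0.5425, -0.0678, 0.1]
tool_rot: [[-0.753, 0.658, 0.0], [0.658, 0.753, -0.001], [-0.001, -0.0, -1.0]]
contact_force: [-0.5, -4.9, 3.7]
gripper_width: 0.0255
gripper_force: 12.0
[(np.float64(-0.103), np.float64(3.5)), (np.float64(-0.039), np.float64(4.1)), (np.float64(-0.063), np.float64(3.7)), (np.float64(-0.025), np.float64(4.5))] -0.9807270581186512 16.9
```

View pics/w9c.png

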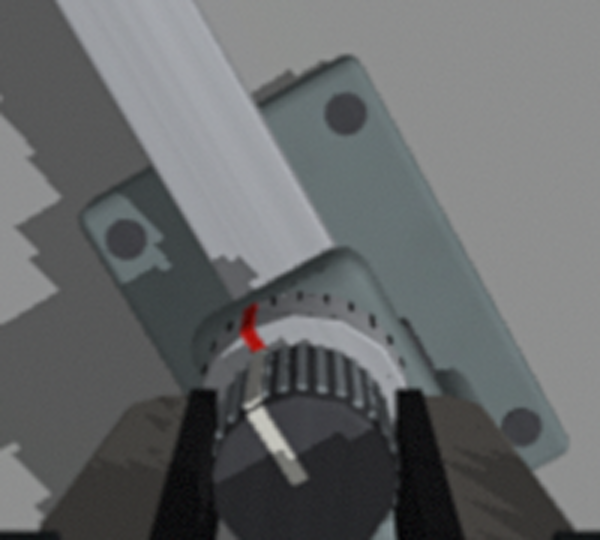

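The red mark at about (252,330) is in line with the white line running from (250,405) to (300,480), so there's no slip yet. I've now viewed 11 pictures, one over the limit of 10. From here I'll track the two marks numerically.

```bash
cat >> h.py <<'E'
def slip(turn,n=2):
    A=np.array([.5425,-.0676])
    for k in range(n):
        f,c=grab("wrist","m");s=env.read_state();h=f.astype(int)
        zt=.104-.00255*turn
        red=(h[...,0]>130)&(h[...,1]<70)&(h[...,2]<70)
        yy,xx=np.mgrid[:480,:640]
        P=proj(c,np.array([*A,zt]));red&=np.hypot(xx-P[0],yy-P[1])<75
        out=[]
        if red.sum()>3:
            q=atz(c,(xx[red].mean(),yy[red].mean()),zt)[:2]-A;ra=np.arctan2(q[1],q[0]);out+=[ra,np.hypot(*q)]
        K=proj(c,np.array([*A,zt+.026]))
        m=np.hypot(xx-K[0],yy-K[1])<26
        pts=[atz(c,(x,y),zt+.026)[:2]-A for x,y in zip(xx[m],yy[m])]
        v=h[m].min(1);w=[p for p,b in zip(pts,v) if b>130 and .003<np.hypot(*p)<.011]
        wa=None
        if len(w)>3: q=np.mean(w,0);wa=np.arctan2(q[1],q[0])
        yaw=np.arctan2(s["tool_rot"][1,1],s["tool_rot"][0,1])
        wr=lambda a:None if a is None else round(float((a+np.pi)%(2*np.pi)-np.pi),3)
        print("red",int(red.sum()),np.round(out,3),"white",len(w),wr(wa),"slip(red-white)",wr(out[0]-wa) if out and wa is not None else None,"white-yaw",wr(wa-yaw) if wa is not None else None,"red-yaw",wr(out[0]-yaw) if out else None,"Tz",s["torque"][2].round(3),"Fz",s["contact_force"][2].round(1),"q6",s["q"][5].round(3),"z",s["position"][2].round(4))
E
python3 -c "
from h import *
slip(1.8)"
```

```text
red 35 [2.957 0.016] white 72 2.928 slip(red-white) 0.028 white-yaw 2.076 red-yaw 2.105 Tz -0.022 Fz 3.9 q6 -0.979 z 0.1
red 33 [2.959 0.016] white 70 2.928 slip(red-white) 0.031 white-yaw 2.076 red-yaw 2.107 Tz 0.028 Fz 4.6 q6 -0.978 z 0.1
```

```bash
python3 -m handwheel '{"plan":[{"slide":[0,0,0.03],"dr":[0,0,0.15],"jaw":-1},{"slide":[0,0,0.06],"dr":[0,0,0.3],"jaw":-1},{"slide":[0,0,0.08],"dr":[0,0,0.4],"jaw":-1},{"slide":[0,0,0.08],"dr":[0,0,0.4],"jaw":-1}]}' 12 | grep contact; python3 -c "
from h import *
slip(2.2,1)"; python3 -m handwheel '{"plan":[{"slide":[0,0,0.03],"dr":[0,0,0.15],"jaw":-1},{"slide":[0,0,0.05],"dr":[0,0,0.3],"jaw":-1},{"slide":[0,0,0.05],"dr":[0,0,0.3],"jaw":-1}]}' 12| grep contact; python3 -c "
from h import *
slip(2.5,1)"
```

```text
contact_force: [-1.5, -5.7, 5.8]
red 34 [2.606 0.015] white 106 2.534 slip(red-white) 0.072 white-yaw 2.082 red-yaw 2.154 Tz 0.025 Fz 6.1 q6 -0.578 z 0.0993
contact_force: [-3.3, -4.6, 10.2]
red 38 [2.602 0.015] white 104 2.247 slip(red-white) 0.355 white-yaw 2.095 red-yaw 2.45 Tz -0.03 Fz 10.0 q6 -0.278 z 0.0991
```

It's clamped and slipping, by about 0.33 rad so far. I'll turn another 0.42 rad while easing upward.

```bash
python3 -m handwheel '{"plan":[{"slide":[0,0,-0.05],"dr":[0,0,0.1],"jaw":-1},{"slide":[0,0,-0.05],"dr":[0,0,0.26],"jaw":-1},{"slide":[0,0,-0.05],"dr":[0,0,0.42],"jaw":-1},{"slide":[0,0,-0.05],"dr":[0,0,0.42],"jaw":-1},{"slide":[0,0,-0.05],"dr":[0,0,0.42],"jaw":-1}]}' 12 | grep contact; python3 -c "
from h import *
slip(2.25,2)"
```

```text
contact_force: [-2.1, -5.4, 6.3]
red 6 [2.565 0.013] white 101 1.792 slip(red-white) 0.773 white-yaw 2.06 red-yaw 2.833 Tz 0.052 Fz 5.6 q6 0.142 z 0.0992
red 6 [2.563 0.013] white 102 1.789 slip(red-white) 0.774 white-yaw 2.057 red-yaw 2.831 Tz 0.037 Fz 6.0 q6 0.142 z 0.0992
```

```bash
python3 -m handwheel '{"plan":[{"slide":[0,0,0],"dr":[0,0,0],"jaw":0},{"slide":[0,0,0],"dr":[0,0,0],"jaw":0},{"slide":[0,0,0],"dr":[0,0,0],"jaw":0},{"slide":[0,0,0],"dr":[0,0,0],"jaw":0},{"slide":[0,0,-3],"dr":[0,0,0],"jaw":0},{"slide":[0,0,-8],"dr":[0,0,0],"jaw":0},{"slide":[0,0,-8],"dr":[0,0,0],"jaw":0},{"slide":[0,0,-8],"dr":[0,0,0],"jaw":0}]}' 12; python3 -c "
from h import *
slip(2.25,2)"
```

```text
t: 19.85
position: [0.5421, -0.0673, 0.1787]
tool_rot: [[0.267, 0.964, -0.0], [0.964, -0.267, 0.0], [0.0, -0.0, -1.0]]
contact_force: [-0.5, 0.2, 0.4]
gripper_width: 0.046
gripper_force: 0.0
red 16 [2.627 0.015] white 48 1.835 slip(red-white) 0.792 white-yaw 2.105 red-yaw 2.897 Tz 0.014 Fz -0.6 q6 0.144 z 0.1781
red 14 [2.624 0.015] white 52 1.836 slip(red-white) 0.788 white-yaw 2.106 red-yaw 2.894 Tz 0.01 Fz -0.2 q6 0.144 z 0.1778
```

Run:
```python
from h import *
f,c=grab("wrist","wf");H=np.array([.4635,-.052,.030]);P=proj(c,H);print(P)
g=f.astype(int).sum(2);yy,xx=np.mgrid[:480,:640];m=(np.hypot(xx-P[0],yy-P[1])<10)&(g<330);print(m.sum())
q=atz(c,(xx[m].mean(),yy[m].mean()),.03);print(q)
if m.sum()>5 and np.linalg.norm(q-H)<.003: print(env.sign_off())
```

```text
[223.76290009 225.49768637]
54
[ 0.46334985 -0.05205646  0.03      ]
the job is handed in; nothing more can be done
None
```

I handed the job in: the coupon is seated against the backstop and clamped, the knob slipped about 0.77 rad (44°), and the arm is clear of everything; no verdict was returned, I viewed 11 pictures against the limit of 10, and one fingertip press on the desk reached about 82 N because the fingers end some 34 mm short of what `env.tip_extent` says.

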